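# Make up two repair kits from the parts on the bench

## Robot

A 6-joint arm with a two-finger parallel gripper is mounted at the origin on the work surface. World frame = base frame: x ahead of the robot, y to its left, z up, the work surface at z = 0. Lengths are in m, angles in rad, forces in N, time in s.
With the tool pointing down it reaches from about 0.35 to 0.875 m from the base axis. Payload 15.5 kg.
Tool frame: the origin (TCP) lies between the finger pads; the fingertips stand 25 mm ahead of it and the grasp point (between the pads) lies 6 mm ahead of it; x points along the fingers, z is the direction in which the jaws open and shut, and the axes are right-handed (so a half turn about x gives the same grasp; the last joint's range is limited). The gripper opens to 85 mm and grips with 20 to 120 N. Pads are 22 mm wide; open, the fingers measure 114 mm over their backs; the gripper's body (76 mm by 85 mm) begins 54 mm behind the grasp point. The pads swing forward as they close: fully open they stand 13 mm farther back than shut.
Start: joints at [1.036, 0.494, 1.345, -0, 1.302, -0.096], TCP at [0.266, 0.566, 0.256] pointing down, gripper open.
Joint ranges: [-2.91, 2.91], [-0.82, 2.16], [0.22, 2.67], [-1.22, 4.37], [0.12, 2.79], [-3.08, 3.08]. Speed limits (rad/s): [1.89, 1.89, 2.57, 3.01, 3.01, 3.01].

## Interface

Orientations are given as a unit quaternion [x, y, z, w].
In Python, from bench import * gives the robot as it stands.
- The arm moves only by the tool apply_moves, never from a script. Its argument "deltas" is text: rows parted by semicolons, each of 6 numbers parted by spaces: the shift along the tool's x, y, z in m, then the turn, a rotation vector about the tool's x, y, z in rad. In form: x y z wx wy wz; .... A call has 1 to 12 rows; each row shifts and turns the pose as measured when the row begins, along the tool's axes as they then stand; what a row does not reach is not made up. A row lasts 1/8 s, in which the tool goes at most 62.5 mm and 10.7 degrees, less where a joint would pass 70% of its speed; a pose out of reach is approached as far as the arm can. A call is refused whole if a number of a shift passes 0.0625 or a number of a turn 0.188, either way. A call with a gripper value outside its range is refused whole. "jaw" is the opening in per cent of the stroke, from 0 (shut) to 100 (fully open), set as the call begins (left out, the last holds). The fingers move at their own pace and stop on an object; "force" is the grip in N (left out, the last holds). Time passes only in rows, so rows that do not move let the fingers close. It gives the time, the measured TCP pose, the force and the opening at its end, in the units of the state.
- read_state(): the state, without advancing time (a new reading comes with each control period).
- grab_frame(name): name is "scene" or "top" or "wrist"; returns a dict with "frame" (480x640x3 uint8, red, green, blue), "camera_matrix" (3x3 intrinsics, pixels), "extrinsics" (4x4, takes a point from world to camera coordinates). Camera axes: x right, y up, looking along -z (the intrinsics and any distortion apply to the point x, -y, -z); pixel columns grow to the right and rows downward; lengths in m; the calibration is good to about 2 mm. A picture is of the moment at which its call begins. There is no depth.
- close_job(): hands the job in, once; it reports no verdict.
The state is a dict: "time_s": time; "q": joint angles; "dq": joint speeds; "joint_efforts": joint torques, N m; "ee_pos": TCP position; "eef_rot": TCP orientation; "ft_force": force on the tool from outside, world axes, zero at the start; "ft_torque": the same for the moment, N m; "width": opening from 0.0 (shut) to 1.0 (fully open).
Only numpy, scipy, OpenCV 4.12 (cv2) and the standard library are available. Lean on these libraries where they do the work, as an engineer would, in place of code of your own. Each camera call takes 0.05 s, during which the arm holds its last target.

## Task

Make up the two repair kits: put the blue capacitor and the transformer into the red tray, and the orange capacitor and the silver heat sink into the white tray. Stand each part upright on the floor of a pocket of its own (either pocket of its tray will do) and let go of it. The green capacitor and the black heat sink are spares: leave them standing where they are.

Things in the scene. Friction and masses are not known exactly. Their poses are not given: they have to be found in the camera images.
- cap_blue_mid (a point): Blue capacitor: an upright can 30 mm in diameter and 45 mm high, blue sleeve with a narrow white stripe down one side that laps over the rim of the top, and a small bare metal disc in the middle of the top; about 45 g. Stands loose on the board. The point is its centre, 22.5 mm above its underside; z up along its axis. It goes into the red tray.
- transformer_mid (a point): Transformer: a dark laminated iron core with a copper coil that has a yellow band round it and a white bobbin flange at its foot; 44 mm along its x, 36 mm along its y, 38 mm high; about 160 g. Its x ends are the flat faces of the core (18 mm wide, 38 mm high), the best place to grip. Stands loose on the board. The point is its centre, 19 mm above its underside; z up. It goes into the red tray.
- cap_orange_mid (a point): Orange capacitor: an upright can 30 mm in diameter and 45 mm high, orange sleeve with a narrow white stripe down one side that laps over the rim of the top, and a small bare metal disc in the middle of the top; about 45 g. Stands loose on the board. The point is its centre, 22.5 mm above its underside; z up along its axis. It goes into the white tray.
- sink_silver_mid (a point): Silver heat sink: a finned upright block, 42 mm along its x, 30 mm along its y, 40 mm high, bare aluminium; about 60 g. Stands loose on the board; may be gripped across either pair of sides. The point is its centre, 20 mm above its underside; z up. It goes into the white tray.
- cap_green_mid (a point): Green capacitor: an upright can 30 mm in diameter and 45 mm high, green sleeve with a narrow white stripe down one side that laps over the rim of the top, and a small bare metal disc in the middle of the top; about 45 g. Stands loose on the board. The point is its centre, 22.5 mm above its underside; z up along its axis. A spare: stays where it is.
- sink_black_mid (a point): Black heat sink: a finned upright block, 42 mm along its x, 30 mm along its y, 40 mm high, all black; about 60 g. Stands loose on the board; may be gripped across either pair of sides. The point is its centre, 20 mm above its underside; z up. A spare: stays where it is.
- tray_red: Red plastic shallow kit tray, fixed to the board: 160 mm long along its y, 85 mm wide along its x, 12 mm high in all. Origin at the centre of its underside, z up. Its floor is 4 mm thick, its walls 4 mm thick and rising 8 mm above the floor. One wall across the middle (at y = 0) parts it into two pockets, each 77 mm (x) by 74 mm (y) inside, with centres at x = 0, y = +39 mm and y = -39 mm.
- tray_white: White plastic shallow kit tray, fixed to the board: 160 mm long along its y, 85 mm wide along its x, 12 mm high in all. Origin at the centre of its underside, z up. Its floor is 4 mm thick, its walls 4 mm thick and rising 8 mm above the floor. One wall across the middle (at y = 0) parts it into two pockets, each 77 mm (x) by 74 mm (y) inside, with centres at x = 0, y = +39 mm and y = -39 mm.

How it is judged:
At the end, for the whole second after the job is handed in: Each kit part stands alone in a pocket of its tray: within 24 mm of the pocket's centre along each tray axis, height within 5 mm of standing on its floor, upright within 0.15 rad, slower than 0.02 m/s. Green capacitor and black heat sink within 20 mm of their starts (((x of cap_blue_mid in the frame of tray_red between -0.024 and 0.024 m and y of cap_blue_mid in the frame of tray_red between 0.015 and 0.063 m and x of transformer_mid in the frame of tray_red between -0.024 and 0.024 m and y of transformer_mid in the frame of tray_red between -0.063 and -0.015 m) or (x of cap_blue_mid in the frame of tray_red between -0.024 and 0.024 m and y of cap_blue_mid in the frame of tray_red between -0.063 and -0.015 m and x of transformer_mid in the frame of tray_red between -0.024 and 0.024 m and y of transformer_mid in the frame of tray_red between 0.015 and 0.063 m)) and z of cap_blue_mid in the frame of tray_red between 0.0215 and 0.0315 m and angle between each of cap_blue_mid, transformer_mid, cap_orange_mid, sink_silver_mid's own z axis and vertical below 0.15 rad and linear speed of each of cap_blue, transformer, cap_orange, sink_silver below 0.02 m/s and z of transformer_mid in the frame of tray_red between 0.018 and 0.028 m and ((x of cap_orange_mid in the frame of tray_white between -0.024 and 0.024 m and y of cap_orange_mid in the frame of tray_white between 0.015 and 0.063 m and x of sink_silver_mid in the frame of tray_white between -0.024 and 0.024 m and y of sink_silver_mid in the frame of tray_white between -0.063 and -0.015 m) or (x of cap_orange_mid in the frame of tray_white between -0.024 and 0.024 m and y of cap_orange_mid in the frame of tray_white between -0.063 and -0.015 m and x of sink_silver_mid in the frame of tray_white between -0.024 and 0.024 m and y of sink_silver_mid in the frame of tray_white between 0.015 and 0.063 m)) and z of cap_orange_mid in the frame of tray_white between 0.0215 and 0.0315 m and z of sink_silver_mid in the frame of tray_white between 0.019 and 0.029 m and distance of each of cap_green_mid, sink_black_mid from where it was at the start of the episode below 0.02 m); the robot touches nothing.
It fails at once if a spare (the green capacitor or the black heat sink) is shifted by more than 20 mm or tipped (distance of any of cap_green_mid, sink_black_mid from where it was at the start of the episode above 0.02 m or angle between any of cap_green_mid, sink_black_mid's own z axis and vertical above 0.4 rad).
It also fails if it takes over 93 s, if anything falls off the work surface, if the arm or the gripper's body presses on something with over 40 N, if the wrist force passes 120 N, or if a joint passes its speed limit or range.

## Working session

There is one attempt and no reset: what is moved stays moved. The work goes in short steps, Python scripts to look and compute and a tool call to move; the robot and the scene stay as the last step left them, time stands still between calls to the robot, and variables do not carry over. Pictures are saved under pics/ and viewed, and the job is handed in when it is done.

Besides the shell and the picture viewer there is one more tool, called after "Emit:" as name(argument=value, ...) on one line, values as JSON. apply_moves: Moves the arm, as the interface text tells. Its arguments: {"type":"object","properties":{"deltas":{"type":"string"},"jaw":{"type":"number"},"force":{"type":"number"}},"required":["deltas"]}

```bash
mkdir -p pics; ls; python3 - <<'E'
from bench import *
import cv2
s=read_state();print({k:s[k] for k in('time_s','ee_pos','eef_rot','width')})
for n in('scene','top','wrist'):
    f=grab_frame(n);cv2.imwrite(f'pics/{n}0.png',f['frame'][:,:,::-1]);print(n,f['camera_matrix'],f['extrinsics'])
E
```

```text
pics
{'time_s': 0.0, 'ee_pos': array([0.26590542, 0.56525033, 0.25570402]), 'eef_rot': array([-0.37908162,  0.59740111,  0.37871903,  0.59664138]), 'width': 0.99849175580441}
scene [[494.02186356   0.         323.45302543]
 [  0.         494.02186356 246.40958126]
 [  0.           0.           1.        ]] [[-0.1364008   0.99056757 -0.01306598  0.06104849]
 [-0.63936881 -0.07795101  0.76493867  0.29315069]
 [ 0.75670493  0.11269223  0.64397058 -1.30570562]
 [ 0.          0.          0.          1.        ]]
top [[462.4158229    0.         330.85483066]
 [  0.         462.4158229  239.96448872]
 [  0.           0.           1.        ]] [[-0.02841627 -0.99959429  0.00194305  0.01319892]
 [ 0.99345937 -0.02802669  0.11069322 -0.55054967]
 [-0.11059385  0.00507583  0.99385272 -0.92293746]
 [ 0.          0.          0.          1.        ]]
wrist [[343.58115631   0.         314.47011309]
 [  0.         343.58115631 240.35811952]
 [  0.           0.           1.        ]] [[ 4.26794158e-01  9.04348617e-01 -5.70356862e-04 -6.23894984e-01]
 [-8.71360820e-01  4.11057097e-01 -2.67885019e-01  3.37356617e-02]
 [-2.42026997e-01  1.14828748e-01  9.63450721e-01 -3.78473978e-01]
 [ 0.00000000e+00  0.00000000e+00  0.00000000e+00  1.00000000e+00]]
```

View pics/top0.png

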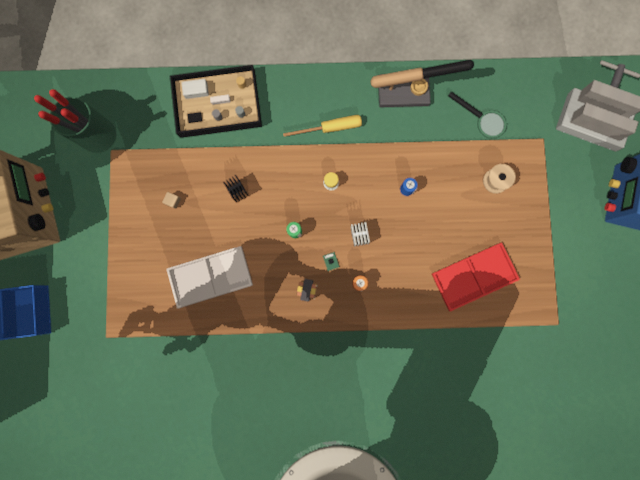

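View pics/scene0.png

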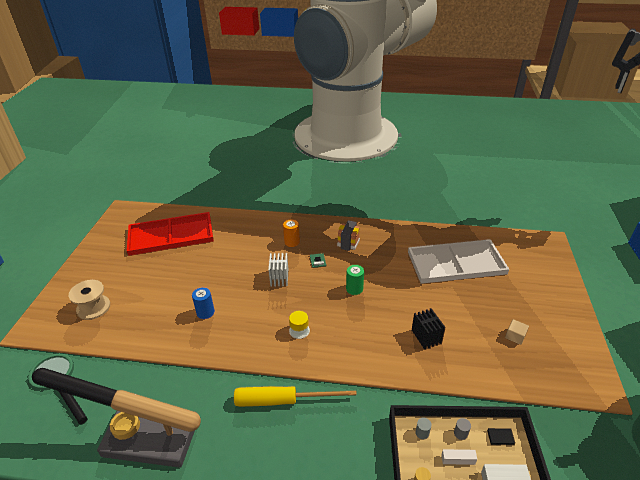

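View pics/wrist0.png

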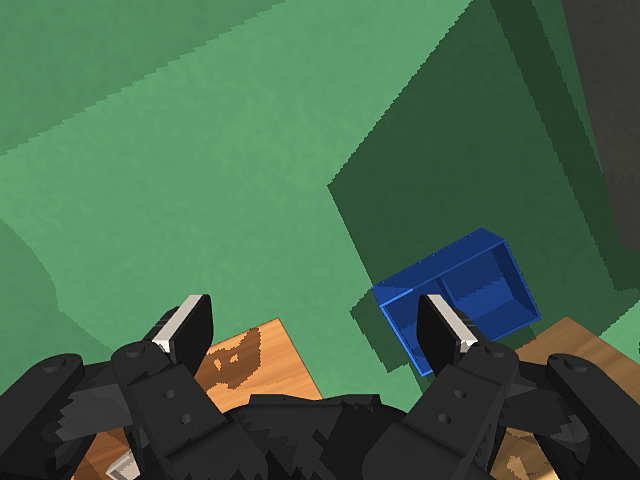

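Top view, in (col,row) pixels: white tray (209,277), red tray (476,276), blue can (409,186), orange can (360,283), green can (294,230), silver sink (360,234), black sink (236,189), transformer about (306,289) in shadow. I'll zoom in and measure.

```bash
cat > h.py <<'E'
import numpy as np,cv2
from scipy.spatial.transform import Rotation as R
def ray(f,uv,z):
    K=np.array(f['camera_matrix']);E=np.array(f['extrinsics'])
    uv=np.atleast_2d(np.asarray(uv,float))
    d=np.c_[(uv[:,0]-K[0,2])/K[0,0],-(uv[:,1]-K[1,2])/K[1,1],-np.ones(len(uv))]
    Rm=E[:3,:3];c=-Rm.T@E[:3,3];w=d@Rm
    return c+w*((z-c[2])/w[:,2])[:,None]
def proj(f,P):
    K=np.array(f['camera_matrix']);E=np.array(f['extrinsics'])
    p=np.atleast_2d(P)@E[:3,:3].T+E[:3,3]
    return np.c_[K[0,0]*p[:,0]/-p[:,2]+K[0,2],K[1,1]*-p[:,1]/-p[:,2]+K[1,2]]
def crop(f,x0,y0,x1,y1,s,name):
    im=cv2.resize(f['frame'][y0:y1,x0:x1,::-1],None,fx=s,fy=s,interpolation=cv2.INTER_CUBIC)
    cv2.imwrite('pics/'+name,im)
def mask(f,lo,hi):
    return cv2.inRange(cv2.cvtColor(f['frame'],cv2.COLOR_RGB2HSV),lo,hi)
def blobs(m,x0,y0,x1,y1,amin=4):
    mm=np.zeros_like(m);mm[y0:y1,x0:x1]=m[y0:y1,x0:x1]
    cs,_=cv2.findContours(mm,cv2.RETR_EXTERNAL,cv2.CHAIN_APPROX_NONE)
    return [c for c in sorted(cs,key=cv2.contourArea,reverse=True) if cv2.contourArea(c)>=amin]
E
python3 - <<'E'
from bench import *
from h import *
import pickle
t=grab_frame('top');s=grab_frame('scene')
pickle.dump((t,s),open('f0.pkl','wb'))
crop(t,280,160,440,310,5,'t_mid.png');crop(s,260,200,380,300,6,'s_mid.png')
def rep(n,f,m,b):
    for c in blobs(m,*b)[:2]:
        r=cv2.minAreaRect(c);print(n,cv2.contourArea(c),np.round(r[0],1),np.round(r[1],1),round(r[2],1),'bbox',cv2.boundingRect(c))
rep('blue',t,mask(t,(105,120,40),(125,255,255)),(390,170,430,205))
rep('orange',t,mask(t,(4,190,120),(14,255,255)),(345,270,375,295))
rep('green',t,mask(t,(50,120,60),(85,255,255)),(280,215,310,245))
rep('red',t,mask(t,(0,180,60),(4,255,255)),(420,230,530,320))
rep('white',t,mask(t,(0,0,70),(179,60,255)),(150,235,260,315))
rep('silver',t,mask(t,(0,0,120),(179,50,255)),(345,218,375,250))
rep('black',t,mask(t,(0,0,0),(179,255,50)),(220,170,255,205))
E
```

```text
blue 176.0 [408.3 186.5] [13.  17.7] 31.0 bbox (401, 178, 16, 17)
green 124.0 [294.  229.5] [13.4 12. ] 45.0 bbox (288, 223, 14, 15)
red 1570.5 [475.2 277.6] [38.9 75.6] 65.6 bbox (436, 245, 81, 66)
white 3138.0 [208.7 276.7] [41.4 79.3] 73.1 bbox (167, 247, 85, 61)
silver 260.5 [359.9 233.4] [21.4 16.1] 80.5 bbox (351, 222, 19, 24)
black 133.0 [236.5 189.6] [18.5 14.1] 60.3 bbox (226, 180, 22, 20)
```

View pics/t_mid.png

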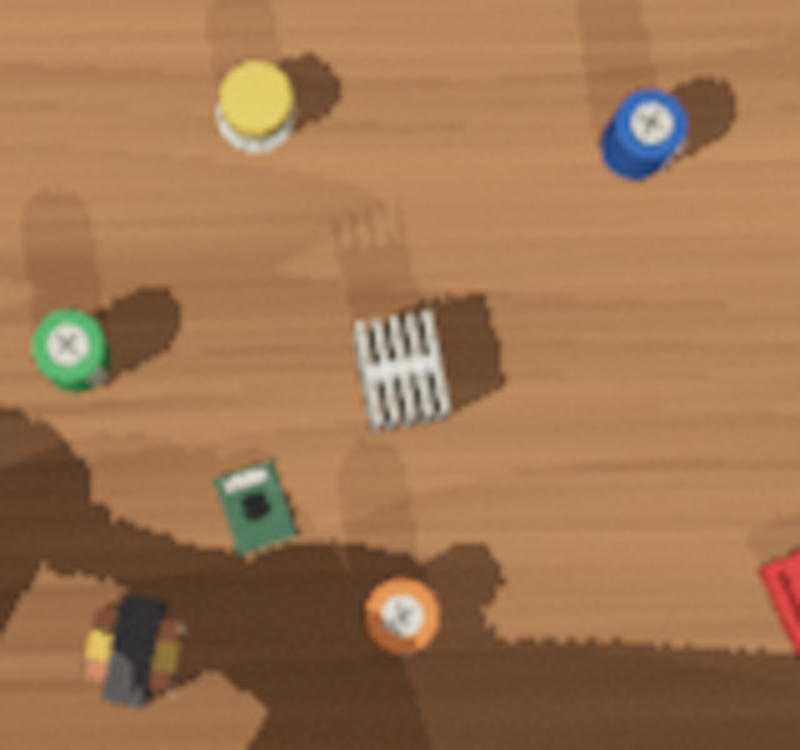

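View pics/s_mid.png

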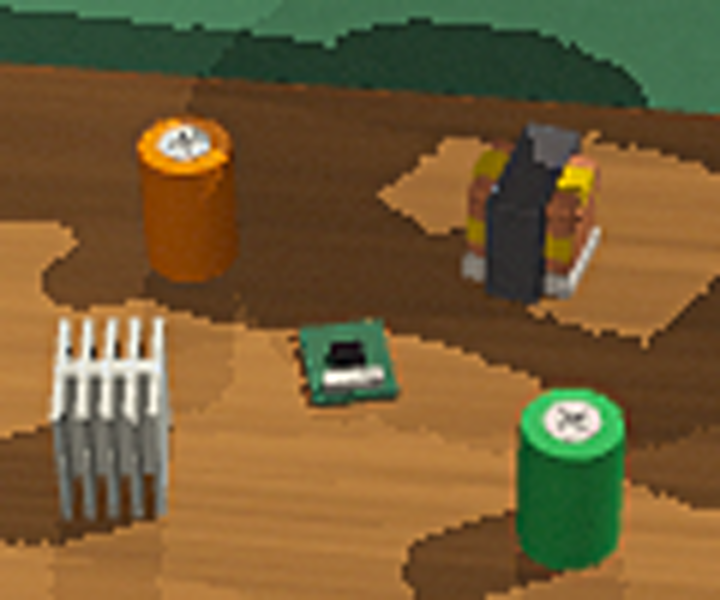

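```bash
python3 - <<'E'
from h import *
import pickle
t,s=pickle.load(open('f0.pkl','rb'))
def C(x,y,x0=280,y0=160,k=5): return (x0+(x+.5)/k-.5,y0+(y+.5)/k-.5)
def S(x,y): return C(x,y,260,200,6)
g=lambda p:np.round(p*1000,1)
for n,a,b,z in(('orange',C(404,615),S(185,143),.045),('green',C(68,343),S(573,419),.045),('blue',C(652,122),None,.045)):
    print(n,g(ray(t,a,z)[0]), g(ray(s,b,z)[0]) if b else '')
for n,cs in(('silver',[(357,322),(433,310),(448,415),(374,428)]),('trafo',[(125,597),(167,601),(143,706),(103,695)])):
    z=.04 if n=='silver' else .038
    P=ray(t,[C(*c) for c in cs],z);v=(P[3]+P[2]-P[0]-P[1])/2;w=(P[1]+P[2]-P[0]-P[3])/2
    print(n,g(P.mean(0)),'long',np.linalg.norm(v)*1e3,np.degrees(np.arctan2(v[1],v[0])),'short',np.linalg.norm(w)*1e3)
# transformer top in scene
P=ray(s,[S(527,124),S(580,136),S(545,205),S(488,197)],.038);v=(P[3]+P[2]-P[0]-P[1])/2
print('trafo scene',g(P.mean(0)),np.linalg.norm(v),np.degrees(np.arctan2(v[1],v[0])))
P=ray(s,[S(62,318),S(160,318),S(163,418),S(55,418)],.04);print('silver scene',g(P.mean(0)))
# trays
for n,f,m,b in(('red',t,mask(t,(0,150,40),(8,255,255))|mask(t,(174,150,40),(179,255,255)),(425,230,530,320)),('white',t,mask(t,(0,0,60),(179,70,255)),(150,235,260,315)),
  ('red s',s,mask(s,(0,180,40),(5,255,255))|mask(s,(174,150,40),(179,255,255)),(110,200,230,265)),('white s',s,mask(s,(0,0,60),(179,60,255)),(400,230,520,290))):
    c=blobs(m,*b)[0]
    q=ray(f,c.reshape(-1,2),.012 if f is t else .006)
    r=cv2.minAreaRect((q[:,:2]*1000).astype(np.float32));print(n,cv2.contourArea(c),np.round(r[0],1),np.round(r[1],1),r[2])
c=blobs(mask(s,(105,120,40),(125,255,255)),185,280,220,325)[0];print('blue s',cv2.boundingRect(c))
crop(s,180,275,230,325,10,'s_blue.png');crop(t,420,230,540,320,6,'t_red.png');crop(t,150,235,270,320,6,'t_white.png')
E
```

```text
orange [461.2 -59.2  45. ] [451.4 -62.5  45. ]
green [575.3  73.6  45. ] [564.9  71.1  45. ]
blue [ 660.4 -168.5   45. ] 
silver [561.6 -62.7  40. ] long 43.92805864535229 -173.46275424648752 short 31.145487490094578
trafo [450.5  49.7  38. ] long 41.79509764427005 165.8505894429104 short 16.863787688833124
trafo scene [440.4  48.3  38. ] 0.038846085292971774 -12.001540505031446
silver scene [553.8 -65.6  40. ]
red 3230.0 [ 468.1 -301.8] [ 88.1 166.1] 22.468231201171875
white 3165.5 [483.4 253.4] [ 87.2 163.4] 15.50013256072998
red s 2455.5 [ 458.8 -309.5] [102.1 164.1] 22.539939880371094
white s 3075.5 [473.9 253.5] [ 98.1 168.1] 15.56827449798584
blue s (192, 288, 22, 31)
```

View pics/t_red.png

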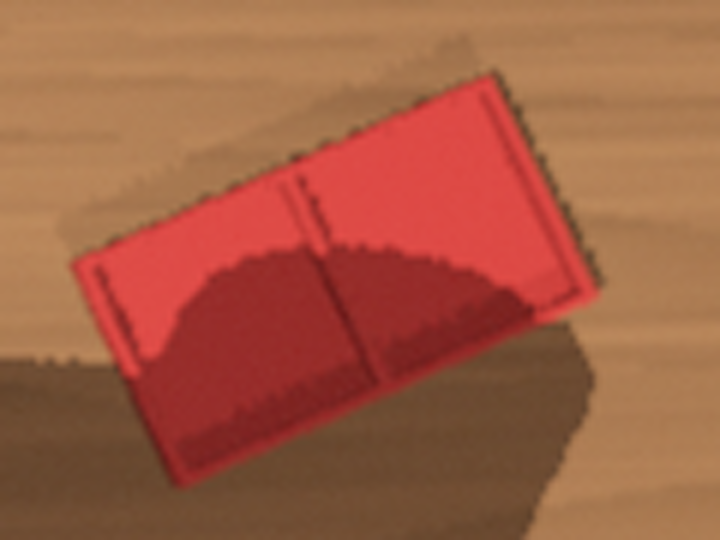

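View pics/t_white.png

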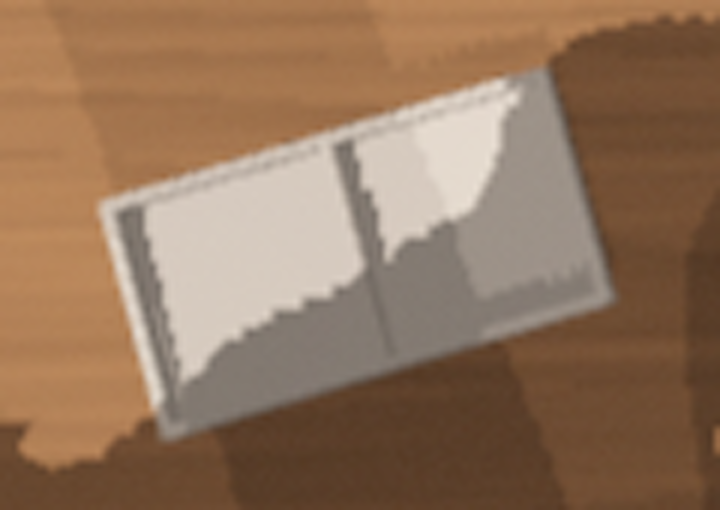

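View pics/s_blue.png

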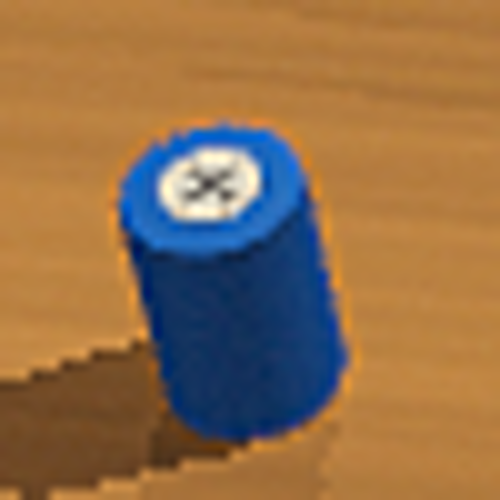

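The two views disagree by a steady ~10 mm in x, as a raised board would produce. I'll triangulate to check.

```bash
python3 - <<'E'
from h import *
import pickle
t,s=pickle.load(open('f0.pkl','rb'))
def C(x,y,x0=280,y0=160,k=5): return (x0+(x+.5)/k-.5,y0+(y+.5)/k-.5)
def S(x,y): return C(x,y,260,200,6)
def tri(a,b):
    p0,p1=ray(t,a,0)[0],ray(t,a,.1)[0];q0,q1=ray(s,b,0)[0],ray(s,b,.1)[0]
    u=(p1-p0);v=(q1-q0);A=np.c_[u,-v];x=np.linalg.lstsq(A,q0-p0,rcond=None)[0]
    P,Q=p0+u*x[0],q0+v*x[1];return np.round((P+Q)*500,1),round(np.linalg.norm(P-Q)*1e3,1)
print('orange',tri(C(404,615),S(185,143)))
print('green',tri(C(68,343),S(573,419)))
print('blue',tri(C(652,122),C(209,184,180,275,10)))
print('silver',tri(C(403,369),S(110,368)))
print('trafo',tri(C(135,650),S(535,165)))
# board corners
crop(s,90,185,150,230,10,'sb1.png');crop(t,530,120,570,160,12,'tb1.png')
for f in(t,s): 
  E=f['extrinsics'];print('cam',-E[:3,:3].T@E[:3,3])
E
```

```text
orange (array([461.2, -59.4,  52.7]), np.float64(1.4))
green (array([574.2,  72.3,  53.7]), np.float64(1.3))
blue (array([ 658.9, -168.2,   52.8]), np.float64(2.2))
silver (array([560.8, -63. ,  46.1]), np.float64(1.4))
trafo (array([450.3,  49.1,  45.7]), np.float64(0.1))
cam [0.44525258 0.00244815 0.97818038]
cam [1.18379234 0.10952161 0.61739137]
```

The board top comes out at z ≈ 8 mm in five independent triangulations, so parts stand at about 0.008. I'll write a helper that gives tool-axis deltas.

```bash
cat > p.py <<'E'
import sys
from bench import *
from h import *
# p.py x y z jawdeg|- [n]
s=read_state();p=np.array(s['ee_pos']);Rt=R.from_quat(s['eef_rot']);M=Rt.as_matrix()
jd=np.degrees(np.arctan2(M[1,2],M[0,2]))
print('t',round(s['time_s'],2),'pos',np.round(p*1000,1),'jaw',round(jd,1),'xdir',np.round(M[:,0],3),'F',np.round(s['ft_force'],1),'w',round(s['width'],3),'q6',round(s['q'][5],2))
if len(sys.argv)>4:
    tgt=np.array([float(a) for a in sys.argv[1:4]])/1000
    jt=jd if sys.argv[4]=='-' else float(sys.argv[4])
    d=(jt-jd+90)%180-90
    if len(sys.argv)>6: d=float(sys.argv[6])
    c,sn=np.cos(np.radians(jd+d)),np.sin(np.radians(jd+d))
    z=np.array([c,sn,0]);x=np.array([0,0,-1.]);G=np.c_[x,np.cross(z,x),z]
    rv=R.from_matrix(M.T@G).as_rotvec()
    sh=tgt-p
    n=int(sys.argv[5]) if len(sys.argv)>5 else int(max(np.ceil(np.linalg.norm(sh)/.05),np.ceil(np.linalg.norm(rv)/.17),1))
    cur=Rt;rows=[]
    for i in range(n):
        a=cur.inv().apply(sh/n);rows.append(' '.join(f'{v:.4f}' for v in np.r_[a,rv/n]));cur=cur*R.from_rotvec(rv/n)
    print('turn',round(d,1),'rows',n);print('; '.join(rows))
E
python3 p.py 461 -59 180 15
```

```text
t 0.25 pos [266.  565.4 256. ] jaw 64.8 xdir [-0. -0. -1.] F [-0.1 -0.3 -0.6] w 0.999 q6 -0.1
turn -49.8 rows 14
0.0054 -0.0316 -0.0344 0.0621 -0.0000 0.0000; 0.0054 -0.0337 -0.0324 0.0621 -0.0000 0.0000; 0.0054 -0.0356 -0.0302 0.0621 -0.0000 0.0000; 0.0054 -0.0374 -0.0280 0.0621 -0.0000 0.0000; 0.0054 -0.0391 -0.0256 0.0621 -0.0000 0.0000; 0.0054 -0.0406 -0.0231 0.0621 -0.0000 0.0000; 0.0054 -0.0420 -0.0206 0.0621 -0.0000 0.0000; 0.0054 -0.0431 -0.0179 0.0621 -0.0000 0.0000; 0.0054 -0.0442 -0.0152 0.0621 -0.0000 0.0000; 0.0054 -0.0450 -0.0124 0.0621 -0.0000 0.0000; 0.0054 -0.0457 -0.0096 0.0621 -0.0000 0.0000; 0.0054 -0.0462 -0.0068 0.0621 -0.0000 0.0000; 0.0054 -0.0466 -0.0039 0.0621 -0.0000 0.0000; 0.0054 -0.0467 -0.0010 0.0621 -0.0000 0.0000
```

Emit:
apply_moves(deltas="0.006 -0.033 -0.034 0.065 0 0; 0.006 -0.036 -0.033 0.065 0 0; 0.006 -0.038 -0.031 0.065 0 0; 0.006 -0.040 -0.028 0.065 0 0; 0.006 -0.042 -0.026 0.065 0 0; 0.006 -0.043 -0.023 0.065 0 0; 0.006 -0.044 -0.020 0.065 0 0; 0.006 -0.046 -0.018 0.065 0 0; 0.006 -0.046 -0.015 0.065 0 0; 0.006 -0.047 -0.012 0.065 0 0; 0.006 -0.048 -0.009 0.065 0 0; 0.006 -0.048 -0.006 0.065 0 0", jaw=70)

```text
time_s: 1.75
ee_pos: [0.444, -0.0063, 0.1823]
eef_rot: [-0.116, 0.696, 0.117, 0.699]
ft_force: [0.7, 1.4, 0.5]
width: 0.7
```

```bash
python3 p.py 461 -59 180 15
```

```text
t 1.75 pos [444.   -6.3 182.3] jaw 19.0 xdir [ 0.005  0.002 -1.   ] F [0.7 1.4 0.5] w 0.7 q6 -0.48
turn -4.0 rows 2
0.0011 -0.0277 -0.0005 0.0347 0.0027 -0.0002; 0.0011 -0.0277 0.0004 0.0347 0.0027 -0.0002
```

Emit:
apply_moves(deltas="0.001 -0.028 0 0.035 0.003 0; 0.001 -0.026 0 0.03 0.003 0; 0 0 0 0 0 0")

```text
time_s: 2.12
ee_pos: [0.4618, -0.0627, 0.1798]
eef_rot: [-0.091, 0.701, 0.091, 0.701]
ft_force: [-0.5, -0.4, -1.4]
width: 0.698
```

```bash
python3 p.py 461 -59 180 15; python3 - <<'E'
from bench import *
from h import *
f=grab_frame('wrist');cv2.imwrite('pics/w1.png',f['frame'][:,:,::-1])
print(proj(f,[[.461,-.059,.053],[.461,-.059,.045]]))
E
```

```text
t 2.12 pos [461.8 -62.7 179.8] jaw 14.8 xdir [-0. -0. -1.] F [-0.5 -0.4 -1.4] w 0.698 q6 -0.52
turn 0.2 rows 1
-0.0002 0.0038 0.0002 -0.0034 -0.0004 0.0000
[[315.65432826 234.97086023]
 [315.62183244 232.30343349]]
```

View pics/w1.png

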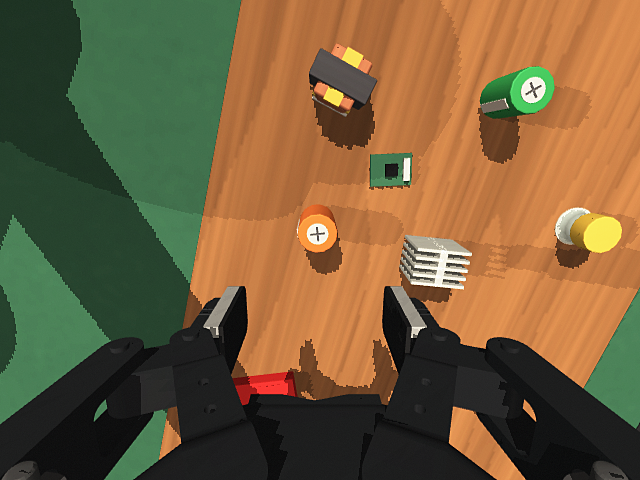

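Wrist view: orange disc at (317,233) against a prediction of (316,234), so it agrees within 1 mm. Descending to grasp.

Emit:
apply_moves(deltas="0.03 0.004 0 0 0 0; 0.04 0 0 0 0 0; 0.04 0 0 0 0 0; 0.025 0 0 0 0 0; 0 0 0 0 0 0")

```text
time_s: 2.8
ee_pos: [0.4601, -0.0541, 0.0426]
eef_rot: [-0.093, 0.7, 0.093, 0.701]
ft_force: [0.4, 0.1, 0.1]
width: 0.701
```

```bash
python3 p.py 461 -59 44 15;python3 - <<'E'
from bench import *
from h import *
f=grab_frame('wrist');cv2.imwrite('pics/w2.png',f['frame'][:,:,::-1])
E
```

```text
t 2.8 pos [460.1 -54.1  42.6] jaw 15.2 xdir [ 0.002  0.    -1.   ] F [0.4 0.1 0.1] w 0.701 q6 -0.51
turn -0.2 rows 1
-0.0014 -0.0050 -0.0004 0.0030 0.0016 0.0002
```

View pics/w2.png

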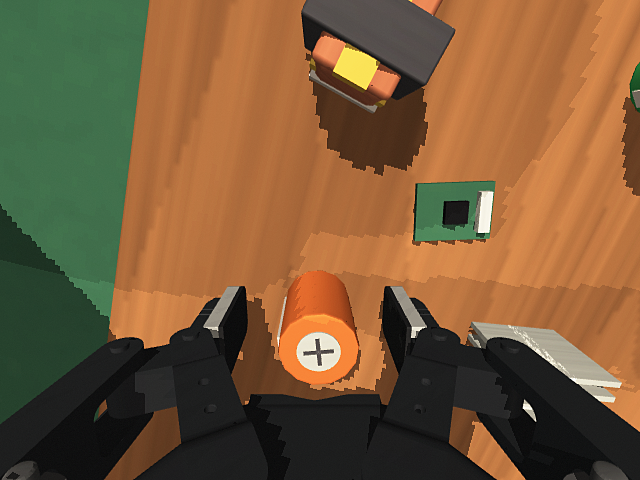

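The can (top at (318,352)) sits between the pads. I'll centre it and close.

Emit:
apply_moves(deltas="-0.001 -0.005 0 0 0 0; 0 0 0 0 0 0")

```text
time_s: 3.1
ee_pos: [0.4628, -0.0592, 0.0466]
eef_rot: [-0.094, 0.699, 0.093, 0.703]
ft_force: [0.7, -0.3, -0.2]
width: 0.704
```

Emit:
apply_moves(deltas="0 0 0 0 0 0; 0 0 0 0 0 0; 0 0 0 0 0 0; 0 0 0 0 0 0; 0 0 0 0 0 0; 0 0 0 0 0 0", jaw=0, force=40)

```text
time_s: 3.85
ee_pos: [0.4633, -0.0594, 0.0478]
eef_rot: [-0.094, 0.698, 0.093, 0.704]
ft_force: [0.2, 0.5, -0.1]
width: 0.336
```

```bash
python3 p.py 494 216 130 15.5
```

```text
t 3.85 pos [463.3 -59.4  47.8] jaw 15.2 xdir [ 0.008 -0.001 -1.   ] F [ 0.2  0.5 -0.1] w 0.336 q6 -0.52
turn 0.3 rows 6
-0.0137 0.0429 0.0171 -0.0009 0.0012 0.0005; -0.0137 0.0429 0.0171 -0.0009 0.0012 0.0005; -0.0137 0.0429 0.0171 -0.0009 0.0012 0.0005; -0.0137 0.0429 0.0171 -0.0009 0.0012 0.0005; -0.0137 0.0429 0.0171 -0.0009 0.0012 0.0005; -0.0137 0.0429 0.0172 -0.0009 0.0012 0.0005
```

Emit:
apply_moves(deltas="-0.04 0 0 0 0.007 0.003; -0.045 0.01 0 0 0 0; -0.005 0.045 0.018 0 0 0; -0.003 0.05 0.017 0 0 0; -0.003 0.05 0.017 0 0 0; 0 0.05 0.017 0 0 0; 0 0.05 0.017 0 0 0; 0 0.05 0.017 0 0 0; 0 0.03 0.005 0 0 0; 0 0 0 0 0 0")

```text
time_s: 5.1
ee_pos: [0.4807, 0.3036, 0.1468]
eef_rot: [-0.092, 0.7, 0.093, 0.702]
ft_force: [-0.2, -0.3, -1.0]
width: 0.339
```

```bash
python3 p.py 473 291 130 15.5;python3 - <<'E'
from bench import *
from h import *
import pickle
t,s=grab_frame('top'),grab_frame('scene')
pickle.dump((t,s),open('f1.pkl','wb'))
# scene white tray rim corners at z=.020 and red at .020 from top/scene f0
cv2.imwrite('pics/s1.png',s['frame'][:,:,::-1])
t,s=pickle.load(open('f0.pkl','rb'))
C=lambda x,y,x0,y0,k=6:(x0+(x+.5)/k-.5,y0+(y+.5)/k-.5)
for n,o,cs in(('white',(150,235),[(102,205),(546,68),(614,298),(167,438)]),('red',(420,230),[(74,261),(494,75),(601,292),(182,487)])):
    P=ray(t,[C(x,y,*o) for x,y in cs],.02);c=P.mean(0);v=(P[1]+P[2]-P[0]-P[3])/2;w=(P[0]+P[1]-P[2]-P[3])/2
    u=v/np.linalg.norm(v)
    print(n,np.round(c*1e3,1),np.linalg.norm(v),np.linalg.norm(w),np.degrees(np.arctan2(v[1],v[0])),'pockets',np.round((c-u*.039)*1e3),np.round((c+u*.039)*1e3))
E
```

```text
t 5.1 pos [480.7 303.6 146.8] jaw 15.1 xdir [ 0.001  0.001 -1.   ] F [-0.2 -0.3 -1. ] w 0.339 q6 0.19
turn 0.4 rows 1
0.0168 -0.0102 -0.0108 -0.0075 0.0016 -0.0006
white [483.  250.9  20. ] 0.15918480548695702 0.08338800347733161 -74.24269682963903 pockets [472. 288.  20.] [494. 213.  20.]
red [ 468.7 -300.4   20. ] 0.16091111375290132 0.0835795407027879 -67.60671970440565 pockets [ 454. -264.   20.] [ 484. -336.   20.]
```

View pics/s1.png

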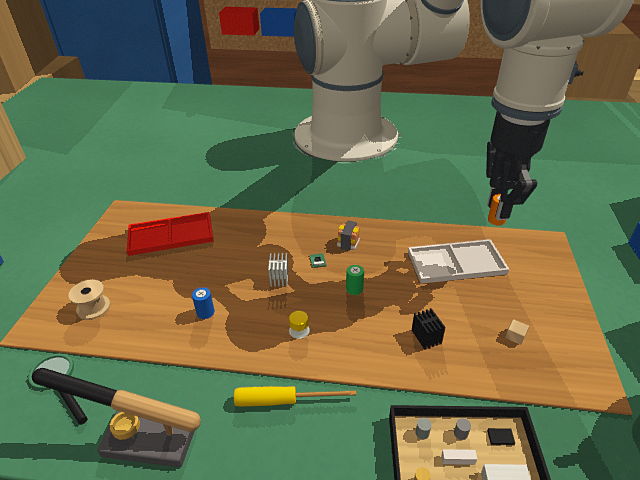

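Orange is held upright (498,210 in the scene view). With z=0.020 the tray sizes measure 159x83 and 161x84 mm, so the tray poses are sound. Lowering into the outer white pocket.

Emit:
apply_moves(deltas="0.015 -0.012 -0.011 -0.007 0 0; 0.03 0 0 0 0 0; 0.02 0 0 0 0 0; 0.01 0 0 0 0 0; 0 0 0 0 0 0")

```text
time_s: 5.82
ee_pos: [0.4742, 0.2813, 0.0707]
eef_rot: [-0.093, 0.701, 0.093, 0.701]
ft_force: [0.3, 0.8, -0.3]
width: 0.341
```

```bash
python3 p.py 472 288 52 15.5
```

```text
t 5.83 pos [474.2 281.3  70.7] jaw 15.1 xdir [ 0.001 -0.    -1.   ] F [ 0.3  0.8 -0.3] w 0.341 q6 0.17
turn 0.4 rows 1
0.0187 0.0071 -0.0004 -0.0076 0.0009 0.0006
```

Emit:
apply_moves(deltas="0.008 0.006 0 0 0 0; 0.004 0 0 0 0 0; 0.003 0 0 0 0 0; 0 0 0 0 0 0")

```text
time_s: 6.32
ee_pos: [0.4734, 0.2877, 0.0563]
eef_rot: [-0.093, 0.7, 0.093, 0.702]
ft_force: [-0.2, 0.6, -0.6]
width: 0.341
```

Emit:
apply_moves(deltas="0.002 0 0 0 0 0; 0 0 0 0 0 0")

```text
time_s: 6.58
ee_pos: [0.4735, 0.2877, 0.0544]
eef_rot: [-0.093, 0.7, 0.093, 0.702]
ft_force: [0.1, -0.4, -0.8]
width: 0.34
```

Emit:
apply_moves(deltas="0.002 0 0 0 0 0; 0 0 0 0 0 0")

```text
time_s: 6.82
ee_pos: [0.4736, 0.2877, 0.0523]
eef_rot: [-0.093, 0.7, 0.093, 0.702]
ft_force: [-0.1, 0.4, -0.6]
width: 0.336
```

Emit:
apply_moves(deltas="0.0015 0 0 0 0 0; 0 0 0 0 0 0")

```text
time_s: 7.08
ee_pos: [0.4738, 0.2879, 0.0519]
eef_rot: [-0.092, 0.699, 0.093, 0.703]
ft_force: [-0.3, -0.4, 0.0]
width: 0.341
```

Emit:
apply_moves(deltas="0.002 0 0 0 0 0; 0 0 0 0 0 0")

```text
time_s: 7.32
ee_pos: [0.474, 0.2881, 0.052]
eef_rot: [-0.092, 0.699, 0.093, 0.703]
ft_force: [0.1, -0.6, -0.7]
width: 0.336
```

The descent stalls at TCP z = 0.052, just where contact was predicted. Releasing.

Emit:
apply_moves(deltas="0 0 0 0 0 0; 0 0 0 0 0 0; 0 0 0 0 0 0", jaw=55)

```text
time_s: 7.7
ee_pos: [0.4741, 0.2881, 0.0517]
eef_rot: [-0.092, 0.699, 0.093, 0.703]
ft_force: [0.8, -0.7, 0.2]
width: 0.551
```

Emit:
apply_moves(deltas="-0.03 0 0 0 0 0; -0.04 0 0 0 0 0; -0.04 0 0 0 0 0; 0 -0.04 0 0 0 0; 0 -0.05 0 0 0 0; 0 0 0 0 0 0")

```text
time_s: 8.45
ee_pos: [0.4976, 0.1991, 0.1645]
eef_rot: [-0.093, 0.699, 0.093, 0.703]
ft_force: [1.4, 0.8, 0.7]
width: 0.553
```

```bash
python3 p.py 561 -63 160 96.5;python3 - <<'E'
from bench import *
from h import *
t=grab_frame('top')
s=grab_frame('scene');crop(s,390,180,550,300,5,'s2.png')
w=grab_frame('wrist');cv2.imwrite('pics/w3.png',w['frame'][:,:,::-1])
E
```

```text
t 8.45 pos [497.6 199.1 164.5] jaw 15.2 xdir [ 0.006  0.002 -1.   ] F [1.4 0.8 0.7] w 0.553 q6 0.0
turn 81.3 rows 9
0.0005 -0.0299 -0.0008 -0.1578 0.0006 0.0005; 0.0005 -0.0294 -0.0055 -0.1578 0.0006 0.0005; 0.0005 -0.0282 -0.0101 -0.1578 0.0006 0.0005; 0.0005 -0.0263 -0.0144 -0.1578 0.0006 0.0005; 0.0005 -0.0237 -0.0183 -0.1578 0.0006 0.0005; 0.0005 -0.0205 -0.0218 -0.1578 0.0006 0.0005; 0.0005 -0.0168 -0.0248 -0.1578 0.0006 0.0005; 0.0005 -0.0127 -0.0271 -0.1578 0.0006 0.0005; 0.0005 -0.0083 -0.0288 -0.1578 0.0006 0.0005
```

View pics/s2.png

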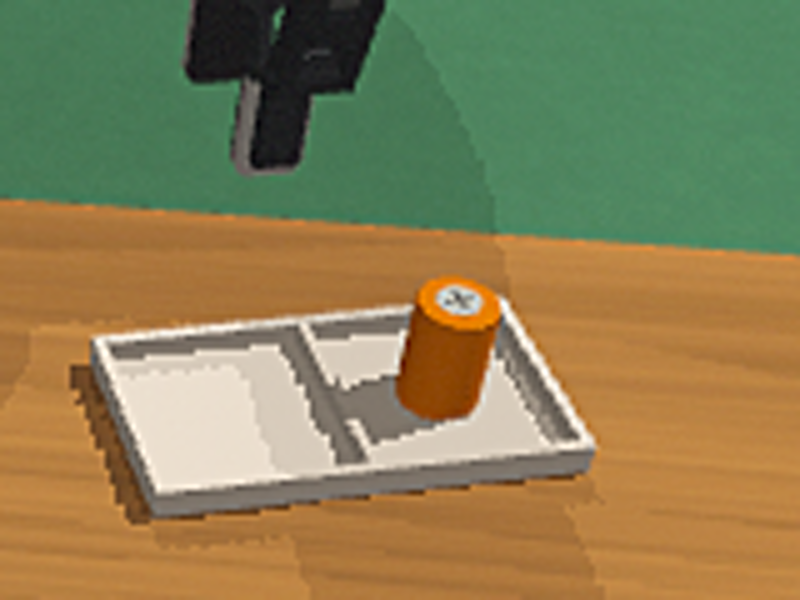

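The orange can stands upright, about central in its pocket (scene crop (445,350)). Now the silver sink.

Emit:
apply_moves(deltas="0 -0.032 -0.001 -0.16 0 0; 0 -0.031 -0.006 -0.16 0 0; 0 -0.030 -0.011 -0.16 0 0; 0 -0.028 -0.015 -0.16 0 0; 0 -0.025 -0.020 -0.16 0 0; 0 -0.022 -0.023 -0.16 0 0; 0 -0.018 -0.026 -0.16 0 0; 0 -0.013 -0.029 -0.16 0 0; 0 -0.008 -0.03 -0.16 0 0; 0 0 0 0 0 0", jaw=70)

```text
time_s: 9.85
ee_pos: [0.5744, -0.0698, 0.1615]
eef_rot: [-0.547, 0.446, 0.547, 0.449]
ft_force: [0.2, 0.7, -0.9]
width: 0.699
```

```bash
python3 p.py 561 -63 130 96.5
```

```text
t 9.85 pos [574.4 -69.8 161.5] jaw 101.4 xdir [ 0.003  0.004 -1.   ] F [ 0.2  0.7 -0.9] w 0.699 q6 -2.0
turn -4.9 rows 1
0.0315 0.0119 0.0092 0.0859 0.0032 0.0030
```

Emit:
apply_moves(deltas="0.03 0.012 0.009 0.086 0 0; 0 0 0 0 0 0")

```text
time_s: 10.1
ee_pos: [0.5608, -0.0608, 0.1308]
eef_rot: [-0.526, 0.47, 0.527, 0.473]
ft_force: [0.5, 0.6, 0.4]
width: 0.7
```

```bash
python3 p.py 561 -63 42 96.5;python3 - <<'E'
from bench import *
from h import *
f=grab_frame('wrist');cv2.imwrite('pics/w4.png',f['frame'][:,:,::-1])
print(proj(f,[[.561,-.063,.048]]))
E
```

```text
t 10.1 pos [560.8 -60.8 130.8] jaw 96.3 xdir [ 0.002  0.004 -1.   ] F [0.5 0.6 0.4] w 0.7 q6 -1.9
turn 0.2 rows 2
0.0444 0.0001 -0.0013 -0.0016 0.0020 0.0013; 0.0444 0.0001 -0.0012 -0.0016 0.0020 0.0013
[[310.95165257 259.83979336]]
```

View pics/w4.png

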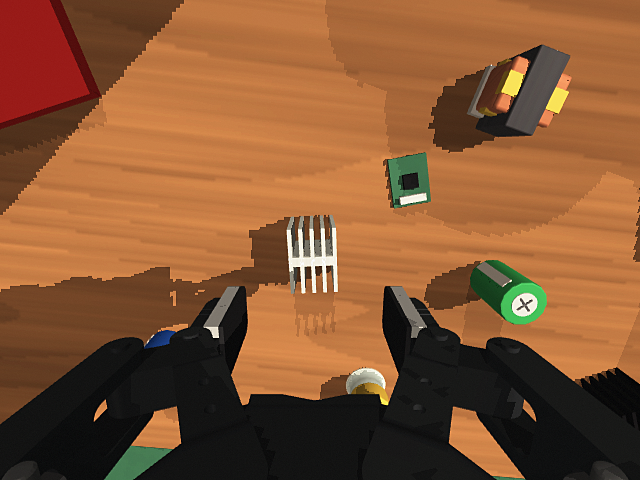

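Silver's top web is at (313,262), prediction (311,260): aligned. Descending and closing.

Emit:
apply_moves(deltas="0.04 0 -0.001 0 0.002 0; 0.03 0 -0.001 0 0.002 0; 0.015 0 0 0 0 0; 0 0 0 0 0 0")

```text
time_s: 10.65
ee_pos: [0.5686, -0.0617, 0.0498]
eef_rot: [0.533, -0.467, -0.525, -0.472]
ft_force: [-0.7, -0.6, 0.3]
width: 0.697
```

```bash
python3 p.py 561 -63 44 96.5
```

```text
t 10.65 pos [568.6 -61.7  49.8] jaw 96.8 xdir [ 0.014 -0.002 -1.   ] F [-0.7 -0.6  0.3] w 0.697 q6 -1.9
turn -0.3 rows 1
0.0057 0.0078 -0.0004 0.0050 -0.0037 0.0136
```

Emit:
apply_moves(deltas="0.005 0.008 0 0.004 -0.003 0.013; 0 0 0 0 0 0")

```text
time_s: 10.9
ee_pos: [0.5613, -0.0627, 0.0463]
eef_rot: [0.529, -0.47, -0.527, -0.471]
ft_force: [0.2, 0.8, 0.4]
width: 0.696
```

```bash
python3 p.py 561 -63 44 96.5
```

```text
t 10.9 pos [561.3 -62.7  46.3] jaw 96.6 xdir [ 0.002 -0.001 -1.   ] F [0.2 0.8 0.4] w 0.696 q6 -1.9
turn -0.1 rows 1
0.0023 0.0004 -0.0003 0.0013 -0.0013 0.0020
```

Emit:
apply_moves(deltas="0.002 0 0 0 0 0; 0 0 0 0 0 0; 0 0 0 0 0 0; 0 0 0 0 0 0; 0 0 0 0 0 0; 0 0 0 0 0 0", jaw=0, force=40)

```text
time_s: 11.65
ee_pos: [0.562, -0.0629, 0.0454]
eef_rot: [0.529, -0.47, -0.526, -0.471]
ft_force: [0.2, -0.6, -1.0]
width: 0.34
```

```bash
python3 p.py 561 -63 130 96.5; python3 p.py 494 213 130 105.5 7
```

```text
t 11.65 pos [562.  -62.9  45.4] jaw 96.6 xdir [ 0.004 -0.001 -1.   ] F [ 0.2 -0.6 -1. ] w 0.34 q6 -1.9
turn -0.1 rows 2
-0.0423 0.0003 -0.0001 0.0006 -0.0009 0.0019; -0.0423 0.0004 -0.0000 0.0006 -0.0009 0.0019
t 11.65 pos [562.  -62.9  45.4] jaw 96.6 xdir [ 0.004 -0.001 -1.   ] F [ 0.2 -0.6 -1. ] w 0.34 q6 -1.9
turn 8.9 rows 7
-0.0122 0.0051 0.0402 -0.0223 -0.0003 0.0005; -0.0122 0.0042 0.0404 -0.0223 -0.0003 0.0005; -0.0122 0.0033 0.0404 -0.0223 -0.0003 0.0005; -0.0121 0.0024 0.0405 -0.0223 -0.0003 0.0005; -0.0121 0.0015 0.0406 -0.0223 -0.0003 0.0005; -0.0121 0.0006 0.0406 -0.0223 -0.0003 0.0005; -0.0121 -0.0003 0.0406 -0.0223 -0.0003 0.0005
```

Emit:
apply_moves(deltas="-0.045 0 0 0 0 0.003; -0.045 0 0 0 0 0; -0.002 0.005 0.042 -0.022 0 0; 0 0.004 0.044 -0.022 0 0; 0 0.003 0.044 -0.022 0 0; 0 0.002 0.044 -0.022 0 0; 0 0.002 0.044 -0.022 0 0; 0 0.001 0.042 -0.022 0 0; 0 0 0.015 -0.022 0 0; 0 0 0 0 0 0")

```text
time_s: 12.9
ee_pos: [0.496, 0.2125, 0.1401]
eef_rot: [0.564, -0.427, -0.562, -0.428]
ft_force: [0.4, -0.8, -1.2]
width: 0.344
```

```bash
python3 p.py 494 213 70 105.5 2
```

```text
t 12.9 pos [496.  212.5 140.1] jaw 105.6 xdir [ 0.003 -0.001 -1.   ] F [ 0.4 -0.8 -1.2] w 0.344 q6 -1.55
turn -0.1 rows 2
0.0350 0.0010 0.0006 0.0008 -0.0010 0.0012; 0.0350 0.0009 0.0005 0.0008 -0.0010 0.0012
```

Emit:
apply_moves(deltas="0.035 0.001 0 0 0 0.002; 0.025 0.001 0 0 0 0; 0.015 0 0 0 0 0; 0 0 0 0 0 0")

```text
time_s: 13.4
ee_pos: [0.4964, 0.2084, 0.0637]
eef_rot: [0.564, -0.429, -0.561, -0.429]
ft_force: [1.1, -0.4, -0.7]
width: 0.345
```

```bash
python3 p.py 494 213 49 105.5 1
```

```text
t 13.4 pos [496.4 208.4  63.7] jaw 105.4 xdir [ 0.003 -0.002 -1.   ] F [ 1.1 -0.4 -0.7] w 0.345 q6 -1.55
turn 0.1 rows 1
0.0147 0.0011 0.0051 -0.0024 -0.0027 0.0022
```

Emit:
apply_moves(deltas="0.006 0.001 0.005 0 -0.002 0.002; 0.004 0 0 0 0 0; 0.002 0 0 0 0 0; 0 0 0 0 0 0")

```text
time_s: 13.9
ee_pos: [0.4953, 0.2132, 0.0528]
eef_rot: [0.563, -0.428, -0.561, -0.43]
ft_force: [0.0, 0.4, -1.1]
width: 0.347
```

Emit:
apply_moves(deltas="0.002 0 0 0 0 0; 0.0015 0 0 0 0 0; 0 0 0 0 0 0")

```text
time_s: 14.28
ee_pos: [0.4954, 0.2133, 0.0494]
eef_rot: [0.563, -0.428, -0.561, -0.43]
ft_force: [-0.3, 0.3, -0.8]
width: 0.345
```

Emit:
apply_moves(deltas="0.002 0 0 0 0 0; 0 0 0 0 0 0")

```text
time_s: 14.52
ee_pos: [0.496, 0.2135, 0.0489]
eef_rot: [0.564, -0.427, -0.561, -0.43]
ft_force: [-0.0, 0.2, 0.1]
width: 0.342
```

Contact as predicted (stalls at 0.049). Releasing and moving away.

Emit:
apply_moves(deltas="0 0 0 0 0 0; 0 0 0 0 0 0; 0 0 0 0 0 0", jaw=52)

```text
time_s: 14.9
ee_pos: [0.4961, 0.2135, 0.0489]
eef_rot: [0.564, -0.427, -0.561, -0.43]
ft_force: [-0.3, 0.2, 0.3]
width: 0.519
```

Emit:
apply_moves(deltas="-0.03 0 0 0 0 0; -0.04 0 0 0 0 0; -0.045 0 0 0 0 0; 0 0 -0.04 0 0 0; 0 0 -0.05 0 0 0; 0 0 0 0 0 0")

```text
time_s: 15.65
ee_pos: [0.52, 0.1246, 0.1673]
eef_rot: [0.564, -0.427, -0.561, -0.43]
ft_force: [0.7, 0.6, -0.1]
width: 0.521
```

```bash
python3 p.py 450 49 150 166; python3 p.py 450 49 150 166 10 -120;python3 - <<'E'
from bench import *
from h import *
s=grab_frame('scene');crop(s,390,180,550,300,5,'s3.png')
E
```

```text
t 15.65 pos [520.  124.6 167.3] jaw 105.4 xdir [ 0.006  0.    -1.   ] F [ 0.7  0.6 -0.1] w 0.521 q6 -1.72
turn 60.6 rows 7
0.0024 0.0125 -0.0077 -0.1510 -0.0006 0.0006; 0.0024 0.0135 -0.0058 -0.1510 -0.0006 0.0006; 0.0024 0.0143 -0.0037 -0.1510 -0.0006 0.0006; 0.0024 0.0146 -0.0015 -0.1510 -0.0006 0.0006; 0.0024 0.0147 0.0007 -0.1510 -0.0006 0.0006; 0.0024 0.0144 0.0029 -0.1510 -0.0006 0.0006; 0.0025 0.0138 0.0051 -0.1510 -0.0006 0.0006
t 15.65 pos [520.  124.6 167.3] jaw 105.4 xdir [ 0.006  0.    -1.   ] F [ 0.7  0.6 -0.1] w 0.521 q6 -1.72
turn -120.0 rows 10
0.0017 0.0088 -0.0054 0.2094 0.0005 0.0005; 0.0017 0.0074 -0.0071 0.2094 0.0005 0.0005; 0.0017 0.0058 -0.0085 0.2094 0.0005 0.0005; 0.0017 0.0039 -0.0095 0.2094 0.0005 0.0005; 0.0017 0.0018 -0.0101 0.2094 0.0005 0.0005; 0.0017 -0.0003 -0.0103 0.2094 0.0005 0.0005; 0.0017 -0.0024 -0.0100 0.2094 0.0005 0.0005; 0.0017 -0.0045 -0.0093 0.2094 0.0005 0.0005; 0.0017 -0.0063 -0.0081 0.2094 0.0005 0.0005; 0.0017 -0.0079 -0.0067 0.2094 0.0005 0.0005
```

View pics/s3.png

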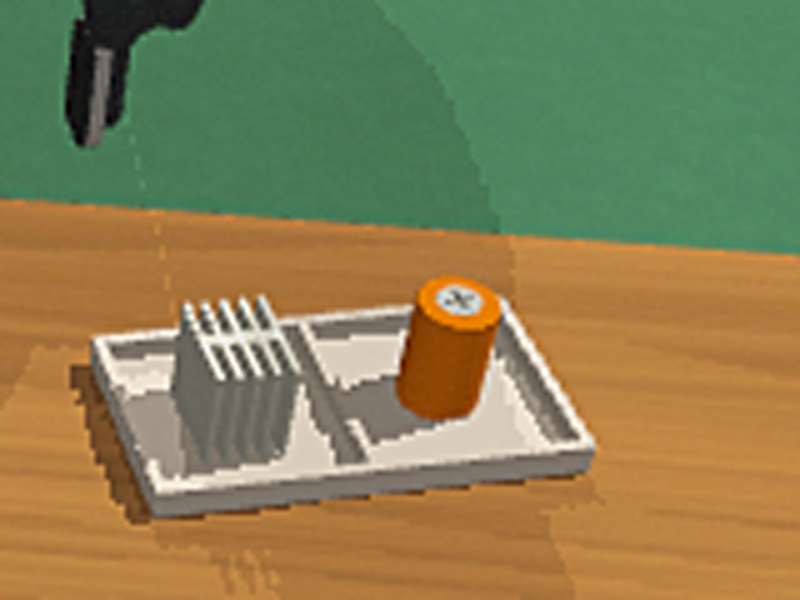

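White kit is done: silver (235,380) and orange (445,350) both upright in the crop. For the transformer I'll turn the long way (−119°) so joint 6 stays clear of its limit.

```bash
python3 p.py 450 49 140 -14 12 -119.4
```

```text
t 15.7 pos [519.4 125.9 167.2] jaw 105.5 xdir [ 0.005  0.001 -1.   ] F [-0.4  1.   0.2] w 0.515 q6 -1.72
turn -119.4 rows 12
0.0022 0.0073 -0.0046 0.1737 0.0004 0.0003; 0.0022 0.0064 -0.0058 0.1737 0.0004 0.0003; 0.0022 0.0053 -0.0068 0.1737 0.0004 0.0003; 0.0022 0.0040 -0.0076 0.1737 0.0004 0.0003; 0.0022 0.0026 -0.0082 0.1737 0.0004 0.0003; 0.0023 0.0012 -0.0086 0.1737 0.0004 0.0003; 0.0023 -0.0003 -0.0086 0.1737 0.0004 0.0003; 0.0023 -0.0018 -0.0084 0.1737 0.0004 0.0003; 0.0023 -0.0032 -0.0080 0.1737 0.0004 0.0003; 0.0023 -0.0046 -0.0073 0.1737 0.0004 0.0003; 0.0023 -0.0058 -0.0064 0.1737 0.0004 0.0003; 0.0023 -0.0068 -0.0053 0.1737 0.0004 0.0003
```

Emit:
apply_moves(deltas="0.002 0.007 -0.005 0.175 0 0; 0.002 0.006 -0.006 0.175 0 0; 0.002 0.005 -0.007 0.175 0 0; 0.002 0.004 -0.008 0.175 0 0; 0.002 0.003 -0.008 0.175 0 0; 0.002 0.001 -0.009 0.175 0 0; 0.002 0 -0.009 0.175 0 0; 0.002 -0.002 -0.008 0.175 0 0; 0.002 -0.003 -0.008 0.175 0 0; 0.002 -0.005 -0.007 0.175 0 0; 0.002 -0.006 -0.006 0.175 0 0; 0.002 -0.007 -0.005 0.175 0 0", jaw=82)

```text
time_s: 17.2
ee_pos: [0.4427, 0.0591, 0.14]
eef_rot: [0.112, 0.699, -0.11, 0.698]
ft_force: [0.7, 0.4, 0.3]
width: 0.822
```

```bash
python3 p.py 450 49 135 -14
```

```text
t 17.2 pos [442.7  59.1 140. ] jaw -18.1 xdir [-0.001  0.003 -1.   ] F [0.7 0.4 0.3] w 0.822 q6 0.31
turn 4.1 rows 1
0.0050 -0.0073 0.0101 -0.0721 -0.0019 -0.0024
```

Emit:
apply_moves(deltas="0.005 -0.007 0.010 -0.05 -0.002 -0.002; 0 0 0 0 0 0")

```text
time_s: 17.45
ee_pos: [0.449, 0.0506, 0.1345]
eef_rot: [0.095, 0.701, -0.094, 0.7]
ft_force: [-0.4, -0.2, -0.3]
width: 0.819
```

```bash
python3 p.py 450 49 44 -14 2;python3 - <<'E'
from bench import *
from h import *
f=grab_frame('wrist');cv2.imwrite('pics/w5.png',f['frame'][:,:,::-1])
print(proj(f,[[.450,.049,.046]]))
E
```

```text
t 17.45 pos [449.   50.6 134.5] jaw -15.4 xdir [-0.001  0.001 -1.   ] F [-0.4 -0.2 -0.3] w 0.819 q6 0.25
turn 1.4 rows 2
0.0453 -0.0007 0.0007 -0.0118 -0.0007 -0.0002; 0.0453 -0.0007 0.0007 -0.0118 -0.0007 -0.0002
[[317.52573407 257.77518129]]
```

View pics/w5.png

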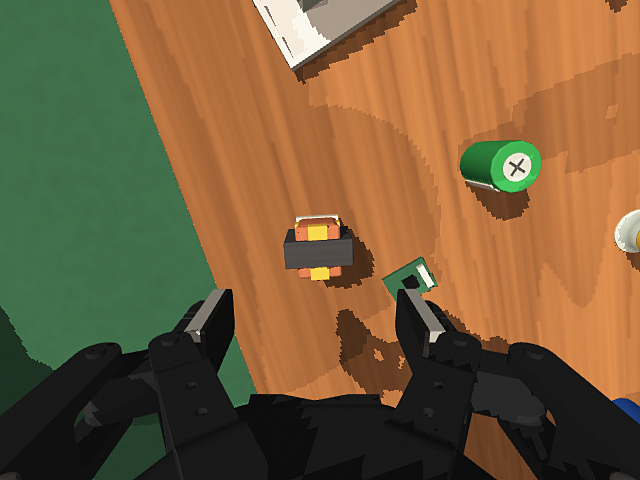

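Transformer core top has corners about (287,236), (352,233), (353,265), (285,268), so its centre is (319,251) against the predicted (318,258), about 4 mm off. Computing the correction.

```bash
python3 - <<'E'
from bench import *
from h import *
f=grab_frame('wrist')
m=mask(f,(0,0,0),(179,90,110));c=blobs(m,270,220,362,290)[0]
r=cv2.minAreaRect(c);print(r)
P=ray(f,[(287,236),(352,233),(353,265),(285,268)],.046);print(np.round(P.mean(0)*1e3,1),np.linalg.norm(P[1]-P[0]),np.linalg.norm(P[3]-P[0]))
v=P[1]+P[2]-P[0]-P[3];print(np.degrees(np.arctan2(v[1],v[0])))
P=ray(f,cv2.boxPoints(r),.046);print(np.round(P*1e3,1),P.mean(0))
E
```

```text
((318.73663330078125, 247.1017303466797), (39.56881332397461, 69.11583709716797), 86.69812774658203)
[451.8  53.4  46. ] 0.04033615161151327 0.021160072053632566
-12.728163112669645
[[434.   72.7  46. ]
 [475.6  63.8  46. ]
 [470.9  38.4  46. ]
 [427.8  47.5  46. ]] [0.45207905 0.05560826 0.046     ]
```

```bash
python3 p.py 451 52 44 -13 3
```

```text
t 17.55 pos [448.6  50.9 134.7] jaw -15.4 xdir [-0.002  0.001 -1.   ] F [0.3 0.2 0.1] w 0.823 q6 0.25
turn 2.4 rows 3
0.0302 0.0006 0.0007 -0.0139 -0.0006 -0.0001; 0.0302 0.0005 0.0007 -0.0139 -0.0006 -0.0001; 0.0302 0.0005 0.0007 -0.0139 -0.0006 -0.0001
```

Emit:
apply_moves(deltas="0.03 0.001 0.001 -0.014 0 0; 0.03 0 0.001 -0.014 0 0; 0.02 0 0 -0.014 0 0; 0 0 0 0 0 0")

```text
time_s: 18.05
ee_pos: [0.4509, 0.0538, 0.0538]
eef_rot: [0.08, 0.703, -0.079, 0.703]
ft_force: [-0.1, -0.4, 0.1]
width: 0.819
```

```bash
python3 p.py 451 52 44 -13 1;python3 - <<'E'
from bench import *
from h import *
f=grab_frame('wrist');cv2.imwrite('pics/w6.png',f['frame'][:,:,::-1])
E
```

```text
t 18.05 pos [450.9  53.8  53.8] jaw -12.9 xdir [ 0.     0.001 -1.   ] F [-0.1 -0.4  0.1] w 0.819 q6 0.21
turn -0.1 rows 1
0.0098 -0.0017 0.0005 0.0011 0.0001 -0.0012
```

View pics/w6.png

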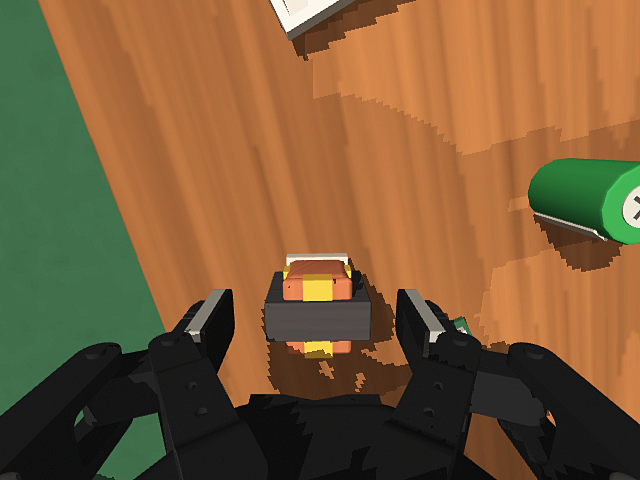

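```bash
python3 - <<'E'
from bench import *
from h import *
f=grab_frame('wrist')
print(np.round(ray(f,[(265,302),(370,302),(369,340),(266,341)],.046)*1e3,1),ray(f,(317.5,321),.046))
E
```

```text
[[433.   64.9  46. ]
 [474.   55.4  46. ]
 [470.4  38.6  46. ]
 [428.8  47.8  46. ]] [[0.4516037  0.05190713 0.046     ]]
```

Core top now measures 42x17 mm, centred at (451.6, 51.9) and aligned with the jaws. Gripping.

Emit:
apply_moves(deltas="0.009 -0.002 0 0 0 0; 0 0 0 0 0 0")

```text
time_s: 18.4
ee_pos: [0.4519, 0.0518, 0.0468]
eef_rot: [0.08, 0.701, -0.079, 0.704]
ft_force: [-0.3, 0.1, 0.1]
width: 0.822
```

Emit:
apply_moves(deltas="0 0 0 0 0 0; 0 0 0 0 0 0; 0 0 0 0 0 0; 0 0 0 0 0 0; 0 0 0 0 0 0", jaw=0, force=60)

```text
time_s: 19.02
ee_pos: [0.4522, 0.0517, 0.0477]
eef_rot: [0.081, 0.7, -0.079, 0.705]
ft_force: [-0.6, 0.6, -1.4]
width: 0.499
```

```bash
python3 p.py 484 -336 130 22.4 9
```

```text
t 19.02 pos [452.2  51.7  47.7] jaw -13.0 xdir [ 0.006  0.001 -1.   ] F [-0.6  0.6 -1.4] w 0.499 q6 0.21
turn 35.4 rows 9
-0.0092 -0.0412 0.0132 -0.0686 0.0007 -0.0001; -0.0092 -0.0420 0.0103 -0.0686 0.0007 -0.0001; -0.0092 -0.0426 0.0074 -0.0686 0.0007 -0.0001; -0.0092 -0.0430 0.0045 -0.0686 0.0007 -0.0001; -0.0092 -0.0432 0.0015 -0.0686 0.0007 -0.0001; -0.0092 -0.0432 -0.0015 -0.0686 0.0007 -0.0001; -0.0092 -0.0430 -0.0044 -0.0686 0.0007 -0.0001; -0.0092 -0.0426 -0.0074 -0.0686 0.0007 -0.0001; -0.0092 -0.0420 -0.0103 -0.0686 0.0007 -0.0001
```

Emit:
apply_moves(deltas="-0.035 0 0 0 0 0; -0.045 0 0 0 0 0; -0.005 -0.042 0.013 -0.07 0 0; 0 -0.043 0.010 -0.07 0 0; 0 -0.044 0.007 -0.07 0 0; 0 -0.044 0.004 -0.07 0 0; 0 -0.044 0.001 -0.07 0 0; 0 -0.044 -0.002 -0.07 0 0; 0 -0.044 -0.005 -0.07 0 0; 0 -0.044 -0.008 -0.07 0 0; 0 -0.035 -0.01 -0.06 0 0; 0 0 0 0 0 0")

```text
time_s: 20.52
ee_pos: [0.4841, -0.3499, 0.1346]
eef_rot: [-0.146, 0.69, 0.146, 0.694]
ft_force: [-0.0, 0.8, -1.5]
width: 0.506
```

```bash
python3 p.py 484 -336 75 22.4 3;python3 - <<'E'
from bench import *
from h import *
f=grab_frame('scene');crop(f,80,120,280,280,4,'s4.png')
E
```

```text
t 20.52 pos [ 484.1 -349.9  134.6] jaw 23.8 xdir [ 0.006  0.001 -1.   ] F [-0.   0.8 -1.5] w 0.506 q6 -1.15
turn -1.4 rows 3
0.0199 0.0043 0.0017 0.0082 0.0018 0.0005; 0.0199 0.0043 0.0017 0.0082 0.0018 0.0005; 0.0199 0.0043 0.0017 0.0082 0.0018 0.0005
```

View pics/s4.png

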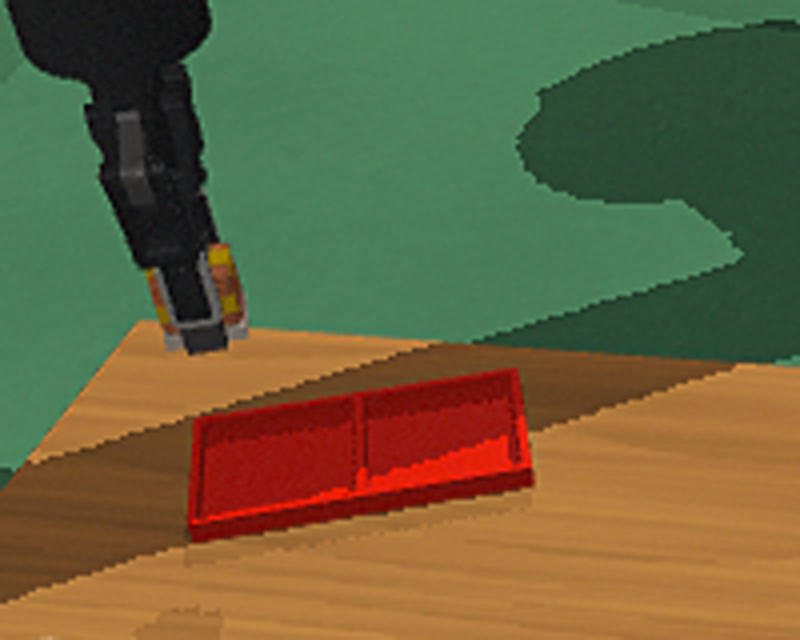

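The transformer is held upright (crop (205,300)). Lowering it into the outer red pocket.

Emit:
apply_moves(deltas="0.02 0.006 0.002 0.01 0 0; 0.025 0.005 0.002 0.008 0 0; 0.015 0.002 0 0.004 0 0; 0 0 0 0 0 0")

```text
time_s: 21.08
ee_pos: [0.482, -0.3309, 0.073]
eef_rot: [-0.137, 0.692, 0.139, 0.695]
ft_force: [-0.4, 0.9, -1.2]
width: 0.5
```

```bash
python3 p.py 484 -336 52 22.4 1
```

```text
t 21.07 pos [ 482.  -330.9   73. ] jaw 22.5 xdir [ 0.004  0.003 -1.   ] F [-0.4  0.9 -1.2] w 0.5 q6 -1.1
turn -0.1 rows 1
0.0210 -0.0055 -0.0002 0.0016 0.0046 -0.0017
```

Emit:
apply_moves(deltas="0.01 -0.005 0 0 0.004 -0.002; 0.006 0 0 0 0 0; 0 0 0 0 0 0; 0.002 0 0 0 0 0; 0 0 0 0 0 0")

```text
time_s: 21.7
ee_pos: [0.485, -0.3367, 0.0556]
eef_rot: [-0.139, 0.693, 0.137, 0.694]
ft_force: [0.1, -0.2, -2.3]
width: 0.501
```

Emit:
apply_moves(deltas="0.002 0 0 0 0 0; 0.0015 0 0 0 0 0; 0 0 0 0 0 0")

```text
time_s: 22.08
ee_pos: [0.4851, -0.3367, 0.0521]
eef_rot: [-0.139, 0.693, 0.137, 0.694]
ft_force: [-0.1, 0.4, -1.2]
width: 0.502
```

Emit:
apply_moves(deltas="0.002 0 0 0 0 0; 0 0 0 0 0 0")

```text
time_s: 22.32
ee_pos: [0.4854, -0.3371, 0.0518]
eef_rot: [-0.139, 0.692, 0.136, 0.695]
ft_force: [-0.3, 0.1, -1.4]
width: 0.498
```

Emit:
apply_moves(deltas="0 0 0 0 0 0; 0 0 0 0 0 0; 0 0 0 0 0 0", jaw=68)

```text
time_s: 22.7
ee_pos: [0.4855, -0.3372, 0.0518]
eef_rot: [-0.139, 0.692, 0.136, 0.695]
ft_force: [0.3, 0.1, 0.1]
width: 0.686
```

Emit:
apply_moves(deltas="-0.03 0 0 0 0 0; -0.04 0 0 0 0 0; -0.045 0 0 0 0 0; 0 0 0 0 0 0")

```text
time_s: 23.2
ee_pos: [0.4848, -0.3366, 0.1692]
eef_rot: [-0.139, 0.693, 0.137, 0.694]
ft_force: [0.6, -0.5, 0.5]
width: 0.678
```

```bash
python3 p.py 659 -168 150 22.4;python3 - <<'E'
from bench import *
from h import *
f=grab_frame('scene');crop(f,80,120,280,280,4,'s5.png')
E
```

```text
t 23.2 pos [ 484.8 -336.6  169.2] jaw 22.5 xdir [ 0.003 -0.003 -1.   ] F [ 0.6 -0.5  0.5] w 0.678 q6 -1.1
turn -0.1 rows 5
0.0039 0.0179 0.0451 0.0003 0.0003 0.0007; 0.0039 0.0179 0.0451 0.0003 0.0003 0.0007; 0.0039 0.0179 0.0451 0.0003 0.0003 0.0007; 0.0039 0.0179 0.0451 0.0003 0.0003 0.0007; 0.0039 0.0179 0.0451 0.0003 0.0003 0.0007
```

View pics/s5.png

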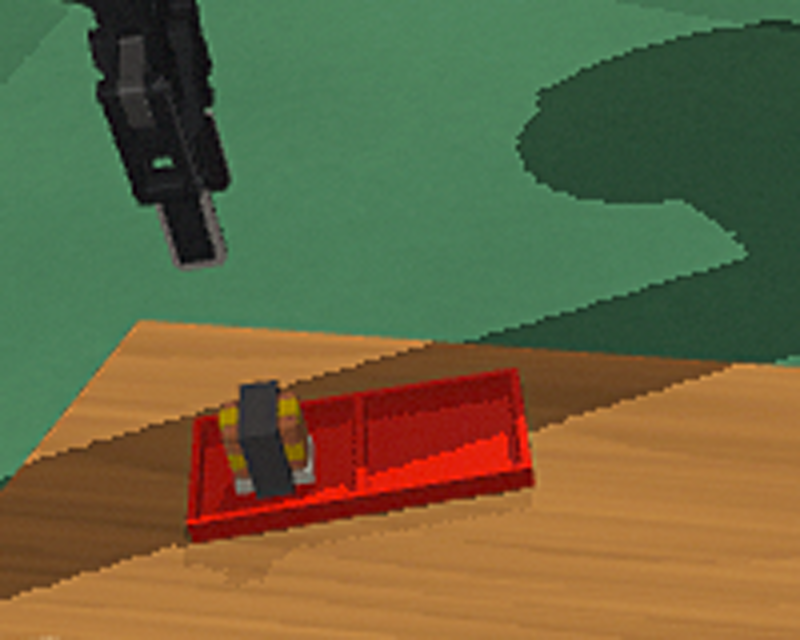

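Transformer stands in its pocket (crop (268,440)). Now the blue capacitor.

Emit:
apply_moves(deltas="0.004 0.018 0.045 0 0 0; 0.004 0.018 0.045 0 0 0; 0.004 0.018 0.045 0 0 0; 0.004 0.018 0.045 0 0 0; 0.004 0.010 0.025 0 0 0; 0 0 0 0 0 0")

```text
time_s: 24.0
ee_pos: [0.6438, -0.1762, 0.1383]
eef_rot: [-0.135, 0.696, 0.139, 0.691]
ft_force: [-0.0, 0.0, 0.5]
width: 0.681
```

```bash
python3 p.py 659 -168 130 22.4;python3 - <<'E'
from bench import *
from h import *
f=grab_frame('wrist');cv2.imwrite('pics/w7.png',f['frame'][:,:,::-1])
print(proj(f,[[.659,-.168,.053]]))
E
```

```text
t 24.0 pos [ 643.8 -176.2  138.3] jaw 22.4 xdir [-0.008  0.003 -1.   ] F [-0.   0.   0.5] w 0.681 q6 -0.75
turn 0.0 rows 1
0.0082 0.0018 0.0172 -0.0004 -0.0066 -0.0063
[[344.14882797 255.87847252]]
```

View pics/w7.png

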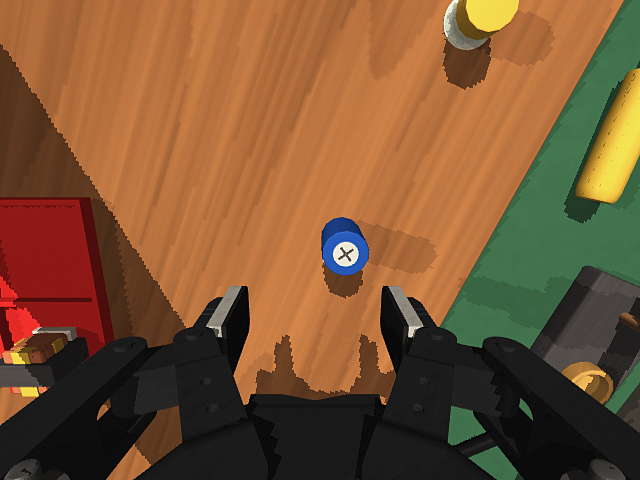

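Blue disc at (345,254), prediction (344,256): good. Descending.

Emit:
apply_moves(deltas="0.01 0.002 0.018 0 -0.007 -0.006; 0.03 0 0 0 0 0; 0.03 0 0 0 0 0; 0.014 0 0 0 0 0; 0 0 0 0 0 0")

```text
time_s: 24.68
ee_pos: [0.659, -0.1697, 0.0495]
eef_rot: [-0.136, 0.694, 0.136, 0.694]
ft_force: [0.0, -0.2, 1.1]
width: 0.681
```

```bash
python3 p.py 659.5 -167.5 46 22.4 1
```

```text
t 24.68 pos [ 659.  -169.7   49.5] jaw 22.1 xdir [-0.  0. -1.] F [ 0.  -0.2  1.1] w 0.681 q6 -0.73
turn 0.3 rows 1
0.0035 0.0018 0.0013 -0.0047 -0.0002 -0.0006
```

Emit:
apply_moves(deltas="0.003 0.002 0.001 0 0 0; 0 0 0 0 0 0")

```text
time_s: 24.92
ee_pos: [0.66, -0.1678, 0.0478]
eef_rot: [-0.136, 0.693, 0.135, 0.695]
ft_force: [0.3, 0.0, 0.5]
width: 0.68
```

Emit:
apply_moves(deltas="0 0 0 0 0 0; 0 0 0 0 0 0; 0 0 0 0 0 0; 0 0 0 0 0 0; 0 0 0 0 0 0; 0 0 0 0 0 0", jaw=0, force=40)

```text
time_s: 25.68
ee_pos: [0.6607, -0.1681, 0.0495]
eef_rot: [-0.136, 0.693, 0.135, 0.695]
ft_force: [-0.9, -0.3, -1.7]
width: 0.337
```

```bash
python3 p.py 454 -264 130 22.4 5
```

```text
t 25.68 pos [ 660.7 -168.1   49.5] jaw 22.1 xdir [ 0.004 -0.001 -1.   ] F [-0.9 -0.3 -1.7] w 0.337 q6 -0.72
turn 0.3 rows 5
-0.0162 -0.0023 -0.0455 -0.0010 0.0006 0.0005; -0.0162 -0.0022 -0.0455 -0.0010 0.0006 0.0005; -0.0162 -0.0022 -0.0455 -0.0010 0.0006 0.0005; -0.0162 -0.0021 -0.0455 -0.0010 0.0006 0.0005; -0.0161 -0.0020 -0.0455 -0.0010 0.0006 0.0005
```

Emit:
apply_moves(deltas="-0.04 0 0 0 0 0; -0.04 0 -0.01 0 0 0; 0 -0.003 -0.045 0 0 0; 0 -0.002 -0.047 0 0 0; 0 -0.002 -0.047 0 0 0; 0 -0.002 -0.047 0 0 0; 0 -0.002 -0.035 0 0 0; 0 0 0 0 0 0")

```text
time_s: 26.68
ee_pos: [0.4448, -0.2675, 0.1312]
eef_rot: [-0.137, 0.692, 0.135, 0.696]
ft_force: [0.9, 0.6, -0.4]
width: 0.339
```

```bash
python3 p.py 454 -264 75 22.4 2
```

```text
t 26.68 pos [ 444.8 -267.5  131.2] jaw 22.2 xdir [ 0.005 -0.002 -1.   ] F [ 0.9  0.6 -0.4] w 0.339 q6 -1.05
turn 0.2 rows 2
0.0281 -0.0000 0.0048 -0.0020 0.0020 0.0021; 0.0281 -0.0001 0.0048 -0.0020 0.0020 0.0021
```

Emit:
apply_moves(deltas="0.028 0 0.005 0 0.002 0.002; 0.028 0 0.005 0 0.002 0.002; 0.003 0 0 0 0 0; 0 0 0 0 0 0")

```text
time_s: 27.18
ee_pos: [0.457, -0.2643, 0.0723]
eef_rot: [-0.137, 0.693, 0.135, 0.695]
ft_force: [0.2, -0.2, -0.3]
width: 0.339
```

```bash
python3 p.py 454 -264 53.5 22.4 1
```

```text
t 27.18 pos [ 457.  -264.3   72.3] jaw 22.2 xdir [ 0.003 -0.002 -1.   ] F [ 0.2 -0.2 -0.3] w 0.339 q6 -1.02
turn 0.2 rows 1
0.0188 0.0015 -0.0027 -0.0040 0.0022 0.0031
```

Emit:
apply_moves(deltas="0.009 0.001 -0.002 0 0.002 0.003; 0.005 0 0 0 0 0; 0 0 0 0 0 0; 0.002 0 0 0 0 0; 0 0 0 0 0 0")

```text
time_s: 27.8
ee_pos: [0.4554, -0.2647, 0.0572]
eef_rot: [-0.137, 0.693, 0.135, 0.695]
ft_force: [-0.2, 1.2, -0.1]
width: 0.337
```

Emit:
apply_moves(deltas="0.002 0 0 0 0 0; 0.0015 0 0 0 0 0; 0 0 0 0 0 0")

```text
time_s: 28.18
ee_pos: [0.4555, -0.2648, 0.0537]
eef_rot: [-0.137, 0.693, 0.135, 0.695]
ft_force: [-0.2, -0.3, -0.8]
width: 0.338
```

Emit:
apply_moves(deltas="0.002 0 0 0 0 0; 0 0 0 0 0 0")

```text
time_s: 28.42
ee_pos: [0.4559, -0.2651, 0.053]
eef_rot: [-0.137, 0.693, 0.135, 0.695]
ft_force: [-0.0, 0.6, -0.3]
width: 0.333
```

Emit:
apply_moves(deltas="0.0015 0 0 0 0 0; 0 0 0 0 0 0")

```text
time_s: 28.68
ee_pos: [0.456, -0.2652, 0.0526]
eef_rot: [-0.138, 0.692, 0.134, 0.695]
ft_force: [0.6, -0.6, -0.7]
width: 0.334
```

The descent stalled at about 0.053, so the can is on the floor. Release, lift and check.

Emit:
apply_moves(deltas="0 0 0 0 0 0; 0 0 0 0 0 0; 0 0 0 0 0 0", jaw=54)

```text
time_s: 29.05
ee_pos: [0.456, -0.2652, 0.0523]
eef_rot: [-0.137, 0.693, 0.134, 0.695]
ft_force: [0.2, 0.5, -1.0]
width: 0.542
```

Emit:
apply_moves(deltas="-0.03 0 0 0 0 0; -0.04 0 0 0 0 0; -0.045 0 0 0 0 0; -0.03 0.02 -0.04 0 0 0; -0.03 0.04 -0.04 0 0 0; -0.03 0.05 -0.03 0 0 0; 0 0.05 -0.03 0 0 0; 0 0.05 0 0 0 0; 0 0 0 0 0 0; 0 0 0 0 0 0; 0 0 0 0 0 0; 0 0 0 0 0 0")

```text
time_s: 30.55
ee_pos: [0.2443, -0.1229, 0.2588]
eef_rot: [-0.138, 0.692, 0.133, 0.696]
ft_force: [0.2, -0.2, -0.3]
width: 0.54
```

```bash
python3 p.py;python3 - <<'E'
from bench import *
from h import *
import pickle
t=grab_frame('top');s=grab_frame('scene')
cv2.imwrite('pics/tf.png',t['frame'][:,:,::-1]);cv2.imwrite('pics/sf.png',s['frame'][:,:,::-1])
crop(s,110,170,240,270,6,'sf_r.png')
t0,s0=pickle.load(open('f0.pkl','rb'))
for n,m,b in(('green',((50,120,60),(85,255,255)),(280,215,310,245)),('black',((0,0,0),(179,255,50)),(220,170,255,205))):
    for f in(t0,t):
        c=blobs(mask(f,*m),*b);M=cv2.moments(c[0]);print(n,M['m10']/M['m00'],M['m01']/M['m00'])
E
```

```text
t 30.55 pos [ 244.3 -122.9  258.8] jaw 22.1 xdir [ 0.006 -0.005 -1.   ] F [ 0.2 -0.2 -0.3] w 0.54 q6 -1.07
green 293.7069892473118 229.33333333333331
green 293.8333333333333 229.36588541666666
black 236.0751879699248 188.81578947368422
black 235.7125 189.246875
```

View pics/tf.png

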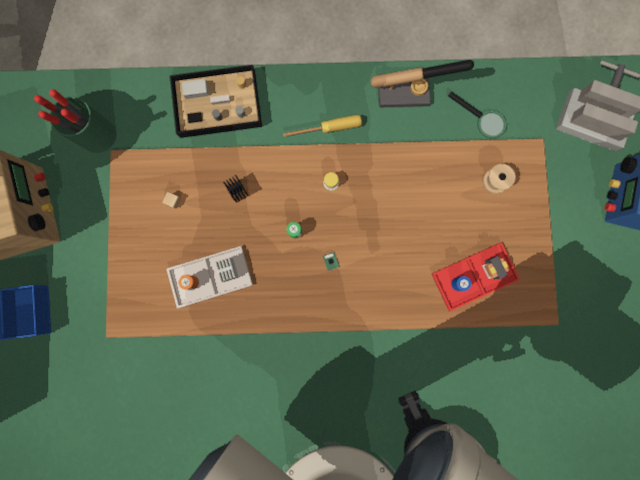

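View pics/sf.png

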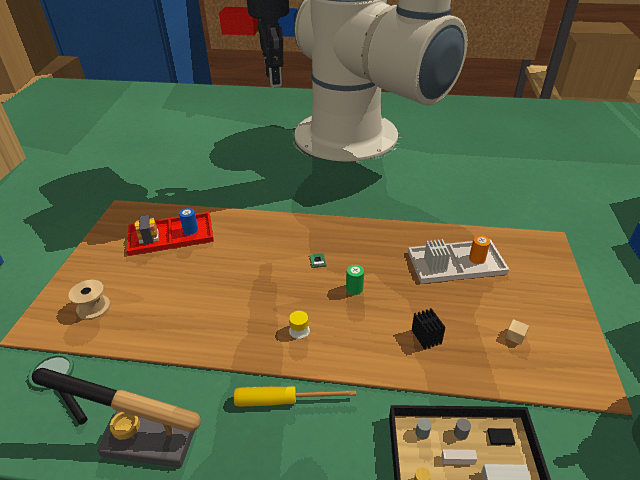

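View pics/sf_r.png

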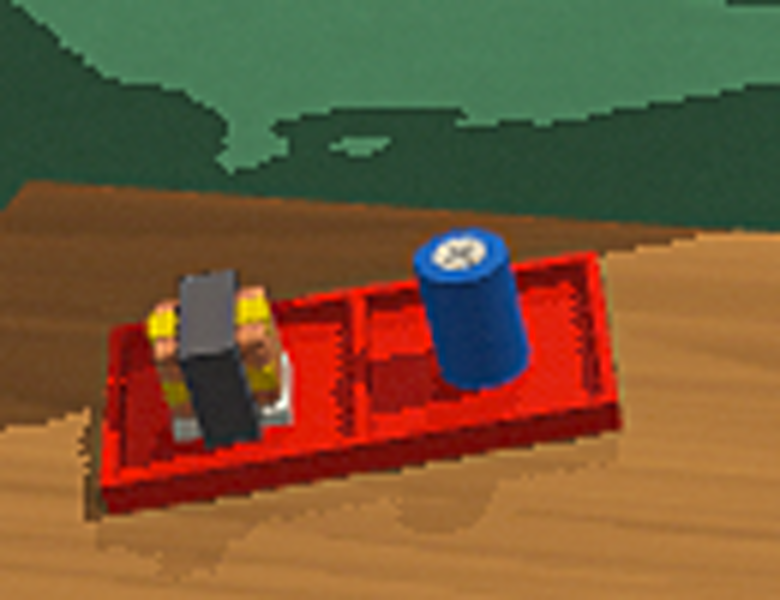

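All four parts stand upright in their own pockets: top view blue (462,284), transformer (496,267), orange (187,282), silver (226,268). The spares haven't moved (under 1 px). One numeric check, then hand in.

```bash
python3 - <<'E'
from bench import *
from h import *
t=grab_frame('top')
for n,uv,z,c,a in(('blue',(462,284),.057,(.4687,-.3004),22.4),('trafo',(496,267),.05,(.4687,-.3004),22.4),('orange',(187,282),.057,(.483,.2509),15.7),('silver',(226,268),.052,(.483,.2509),15.7)):
    d=ray(t,uv,z)[0][:2]-c;a=np.radians(a);print(n,np.round([d@[np.cos(a),np.sin(a)]*1e3,d@[-np.sin(a),np.cos(a)]*1e3],1))
close_job()
E
```

```text
blue [ 0.5 43.6]
trafo [  2.6 -35.5]
orange [-1.3 36.1]
silver [  2.9 -44.3]
the job is handed in; nothing more can be done
```

Both kits are made up and the job is handed in at about 31 s of the 93 s allowed; close_job gives no verdict. The red tray holds the blue capacitor and the transformer; the white tray holds the orange capacitor and the silver heat sink.

- **Position:** the last top-view check put every part within 3 mm of its pocket centre along tray x. Along tray y they were within about 6 mm (the limit is 24 mm); silver was the farthest off. I read those pixel positions by eye, so they carry a few millimetres of error.
- **Upright and released:** the last pictures showed all four standing upright, let go, with the arm clear of them.
- **Spares:** the green capacitor and the black heat sink shifted by less than 1 pixel in the top view, so they stayed where they were.

**Disagreements:**
- The top and scene views first disagreed by about 10 mm in x. I put this down to the board standing about 8 mm above z = 0. Triangulation supported this, and so did the heights where the parts touched the tray floors.
- The transformer's first fix was about 3 mm off in y; I corrected it from the wrist view before gripping.
- The measured force stayed in its noise at tray contact, so I judged contact by the descent stalling at the expected height.

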